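# Dock the model pallet behind its gravity catch

### The job

Pick up the model pallet by its post and slide it, stone model first, along the floor of the docking track so that its own front edge lifts the hinged catch; keep pushing gently against the sprung bumper only until the catch drops behind the pallet, then let go. Do not press the pallet down hard, do not drive the bumper deeper than the catch needs, do not touch the catch with the gripper, and leave the jars and the bottle where they are.

Things in the scene. Friction and masses are not known exactly. Their poses are not given: they have to be found in the camera images.
- pallet: Loose grey plate, 130 (x) x 110 (y) x 8 mm, about 0.36 kg (varies by a third), flat on the worktop. Origin: centre of the underside; x to its front, where a stone tooth model (up to 33 mm above the underside) is fixed; z up. A black post 20 x 20 mm at x = -18, y = 0 reaches 74 mm above the underside (foot 34 x 34 mm, up to 14 mm).
- pallet_grip (a point): Point in the pallet's post where it is best gripped, on either pair of faces: 60 mm above the pallet's underside, at x = -18, y = 0 of the pallet. Axes as the pallet's.
- dock: Docking track fixed on the worktop. Origin: on the worktop, midway across the track; +x is the way the pallet slides in; z up. Aluminium floor plate, x -165 to +150, y +-78 mm, top 6 mm above the worktop. Grey guides up to z = 18 mm with inner faces at y = +-57 from x = -78 to +150 (2 mm play each side of the pallet), flaring to +-68 at x = -120.
- mouth (a point): Point on the plate's top at x = -150, y = 0 of the dock; axes as the dock's. A pallet set down with its origin here has its front edge between the flared guides, clear of the catch.
- home (a point): Point on the plate's top at x = +46, y = 0 of the dock; axes as the dock's. A latched pallet's origin is here, up to 10 mm nearer or deeper along x: the steel carriage with catch and bumper is clamped up to 8 mm off its middle and not measured, so find the end by force or by watching the catch. Lips (x +5 to +105 of the dock, 17.5 mm above the worktop) overhang the pallet's edges: slide it under them.
- catch (a joint): Angle (rad) of the gravity catch, a 10 mm wide steel pawl over the track's left margin (dock y +43 to +53). 0 = hanging, positive = lifted. Hinge at dock x = -62, 28 mm up; tooth points inward, face at x = -20, foot 8 mm up (x +-8 mm). The pallet meets it with its origin near x = -98; riding on the pallet it reads about 0.16, and drops to 0 once the pallet is about 3 mm past its held place. 50 g, no spring.
- bumper (a joint): Travel (m) of the rubber-faced sprung bumper at the back, 0 = out, growing as it is pushed in. Touched with the pallet's origin near dock x = +42 (+-8) mm. Pushes back with 3 N at first, 1 N more per mm. The catch drops at about 6 mm (9 N of spring; with sliding friction 11 to 16 N at the hand); over 11 mm (14 N of spring) is too hard; it ends at 17 mm.
- separator_jar: Bystander: small screw-lid jar with blue lid, 54 mm wide, 62 mm high; origin at the centre of its underside.
- glue_bottle: Bystander: slim bottle with a yellow nozzle, 29 mm wide, 105 mm high; origin at the centre of its underside.
- pumice_jar: Bystander: screw-lid jar with red lid, 72 mm wide, 75 mm high; origin at the centre of its underside.

How it is judged:
By the outcome, as a careful person would: the job done as asked, in the order asked, and still so for the second after the job is handed in, with the robot touching nothing.
It also fails if it takes over 64 s, if anything falls off the work surface, if the arm or the gripper's body presses on something with over 40 N, if the wrist force passes 120 N, or if a joint passes its speed limit or range.

### The arm

A 6-joint arm with a two-finger parallel gripper is mounted at the origin on a cart in front of the work surface, level with it; the furniture and walls round the work are solid. World frame = base frame: x ahead of the robot, y to its left, z up, the work surface at z = 0. Lengths are in m, angles in rad, forces in N, time in s.
With the tool pointing down it reaches from about 0.375 to 0.825 m from the base axis. Payload 5.5 kg.
Tool frame: the origin (TCP) lies at the centre of the arm's flange, where the gripper is bolted on; the fingertips stand 173 mm ahead of it and the grasp point (between the pads) lies 155 mm ahead of it; z points along the fingers, y is the line along which they close (so a half turn about z gives the same grasp; the last joint's range is limited). The gripper opens to 85 mm and grips with 20 to 120 N. Pads are 22 mm wide; open, the fingers measure 114 mm over their backs; the gripper's body (76 mm by 85 mm) begins 54 mm behind the grasp point. The pads swing forward as they close: fully open they stand 13 mm farther back than shut.
Start: joints at [1.124, 0.314, -0.047, 1.21, 0, 1.571], TCP at [0.259, 0.541, 0.405] pointing down, gripper open.
Joint ranges: [-2.67, 2.67], [-0.69, 1.73], [-1.03, 1.25], [-2.08, 2.16], [-1.42, 1.45], [-3.14, 3.14]. Speed limits (rad/s): [2.39, 2.39, 3.01, 3.14, 3.14, 3.14].

### API

Orientations are given as a unit quaternion [x, y, z, w].
In Python, from workcell import arm, fingers, inverse_kinematics, grab_frame, get_calibration, models gives the robot as it stands. Calls block until the motion is done:
- arm.movep(position, orientation): joint-space move of the TCP to a pose.
- arm.line_to(position, frame=None, velocity=0.15): straight line of the TCP; frame=None keeps the orientation; velocity is the mean speed in m/s.
- arm.goto_joints(angles): joint-space move.
- fingers.gripper_to(opening, strength=None): finger opening in m; strength is the grip in N (None keeps the last); returns when the fingers have stopped.
- arm.dwell(seconds).
- inverse_kinematics(position, orientation): joint angles nearest the present ones, or None.
- grab_frame(name): name is "scene" or "top" or "wrist"; returns the picture (420x560x3 uint8, red, green, blue); there is no depth.
- get_calibration(name): a dict with "camera_matrix" (3x3 intrinsics, pixels), "origin" and "rotation" of the camera in the world. Camera axes: x right, y down, z forward; pixel columns grow to the right and rows downward; lengths in m; the calibration is good to about 2 mm. A picture is of the moment at which its call begins: read the wrist's pose just before it. get_calibration takes no time and is no camera call; for the wrist camera it gives the pose at the moment of the call.
A pose or a line that the arm cannot do raises arm.MotionError and nothing moves.
- arm.sign_off(): hands the job in; it is judged then, once.
Trained networks look in the newest picture that a camera, given by its name, has taken for a name from the list of things; names that differ only in an ending like _2 or _b are one class to them, and where a whole thing is asked for, a point or a joint stands for the part that bears it (a point fixed in the world has none). Each returns a list of dicts, best first, with "p" (0 to 1); they miss things now and then, are a little off and sometimes report something else, mostly with a low value. They report only what shows in the picture. A call takes as long as a camera call.
- models.cut_out(camera, label): "mask" (420x560 bool, what is visible of it) and "rect" ([left, top, right, bottom] in pixels, round what is visible of it).
Readings, each from a call of its own:
- arm.read_clock(): time.
- arm.read_joint_positions(): joint angles.
- arm.read_qd(): joint speeds.
- arm.read_tau(): joint torques, N m.
- arm.read_tcp_pos(): TCP position.
- arm.read_ee_rot(): TCP orientation.
- arm.read_ft_force(): force on the tool from outside, world axes, zero at the start.
- arm.read_ft_torque(): the same for the moment, N m.
- arm.read_opening(): finger opening in m.
- arm.read_gripper_force(): force on a finger pad.
Only numpy, scipy, OpenCV 4.12 (cv2) and the standard library are available. Lean on these libraries where they do the work, as an engineer would, in place of code of your own. Each camera call takes 0.05 s, during which the arm holds its last target. There are 200 camera calls.

## Working session

There is one attempt and no reset: what is moved stays moved. The work goes in short steps, each a Python script; the robot and the scene stay as the last script left them, time stands still between calls to the robot, and variables do not carry over. Pictures are saved under pics/ and viewed, at most 10 in all, crops included, and the job is handed in when it is done.

```bash
mkdir -p pics; ls
python3 - <<'E'
from workcell import *
import cv2,numpy as np
for n in ("scene","top"):
    im=grab_frame(n); cv2.imwrite(f"pics/{n}0.png",im[:,:,::-1])
    c=get_calibration(n); print(n,c)
    for l in ("pallet","pallet_grip","dock","catch","bumper","separator_jar","glue_bottle","pumice_jar"):
        r=models.cut_out(n,l)
        print(l,[(round(d["p"],2),np.round(d["rect"]).tolist()) for d in r[:2]])
print(arm.read_clock(),arm.read_ee_rot(),arm.read_ft_force())
E
```

```text
pics
scene {'camera_matrix': array([[389.34215465,   0.        , 277.15143936],
       [  0.        , 389.34215465, 198.57535893],
       [  0.        ,   0.        ,   1.        ]]), 'origin': array([ 0.27533088, -0.32402202,  0.64734722]), 'rotation': array([ 0.88729032, -0.23154979,  0.09365907, -0.38772227])}
pallet [(0.76, [161.0, 160.0, 231.0, 208.0])]
pallet_grip [(0.87, [168.0, 161.0, 228.0, 207.0])]
dock [(0.88, [249.0, 215.0, 421.0, 318.0])]
catch [(0.65, [298.0, 240.0, 321.0, 249.0])]
bumper [(0.7, [379.0, 234.0, 399.0, 250.0])]
separator_jar [(0.64, [294.0, 163.0, 317.0, 195.0])]
glue_bottle [(0.53, [278.0, 150.0, 289.0, 190.0])]
pumice_jar [(0.71, [163.0, 161.0, 230.0, 207.0]), (0.66, [284.0, 136.0, 313.0, 174.0])]
top {'camera_matrix': array([[410.92006082,   0.        , 281.15617803],
       [  0.        , 410.92006082, 202.86779202],
       [  0.        ,   0.        ,   1.        ]]), 'origin': array([0.45936782, 0.21737805, 0.92529462]), 'rotation': array([-0.69702209,  0.71208205, -0.0511285 ,  0.06697188])}
pallet [(0.86, [163.0, 246.0, 225.0, 310.0])]
pallet_grip [(0.82, [166.0, 242.0, 225.0, 314.0])]
dock [(0.69, [319.0, 140.0, 398.0, 283.0]), (0.2, [353.0, 137.0, 377.0, 155.0])]
catch [(0.7, [164.0, 244.0, 227.0, 313.0])]
bumper [(0.5, [352.0, 139.0, 375.0, 154.0])]
separator_jar [(0.96, [249.0, 158.0, 275.0, 194.0]), (0.45, [336.0, 204.0, 342.0, 222.0])]
glue_bottle [(0.58, [233.0, 184.0, 250.0, 202.0])]
pumice_jar [(0.63, [200.0, 144.0, 234.0, 182.0])]
0.9 [2.21573672e-01 9.75143634e-01 1.04211254e-05 9.67639218e-06] [-0.56434268 -0.40682978  0.1916122 ]
```

Run:
```python
import cv2
a=cv2.imread("pics/top0.png"); cv2.imwrite("pics/topc.png",cv2.resize(a[120:330,140:420],None,fx=2.85,fy=2.85,interpolation=cv2.INTER_CUBIC))
a=cv2.imread("pics/scene0.png"); cv2.imwrite("pics/scenec.png",cv2.resize(a[130:330,150:430],None,fx=2.85,fy=2.85,interpolation=cv2.INTER_CUBIC))
```

```text
(no output)
```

View pics/topc.png

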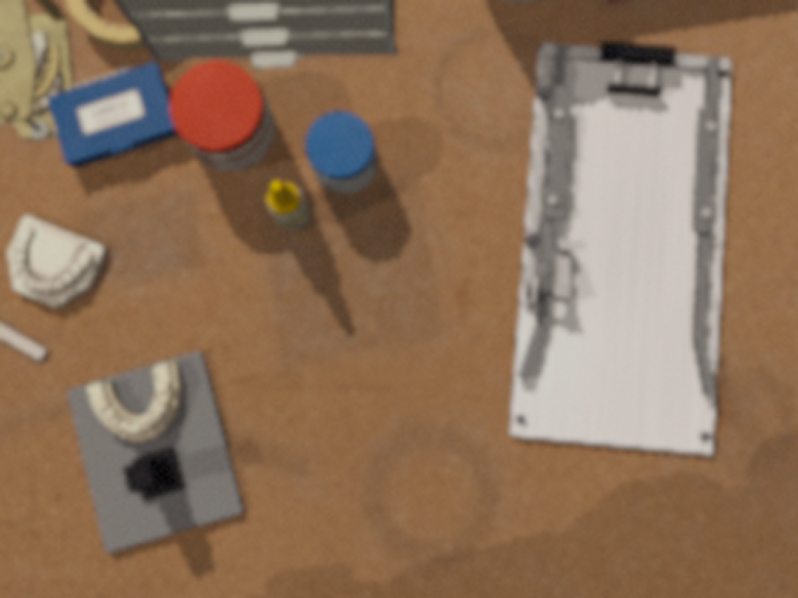

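View pics/scenec.png

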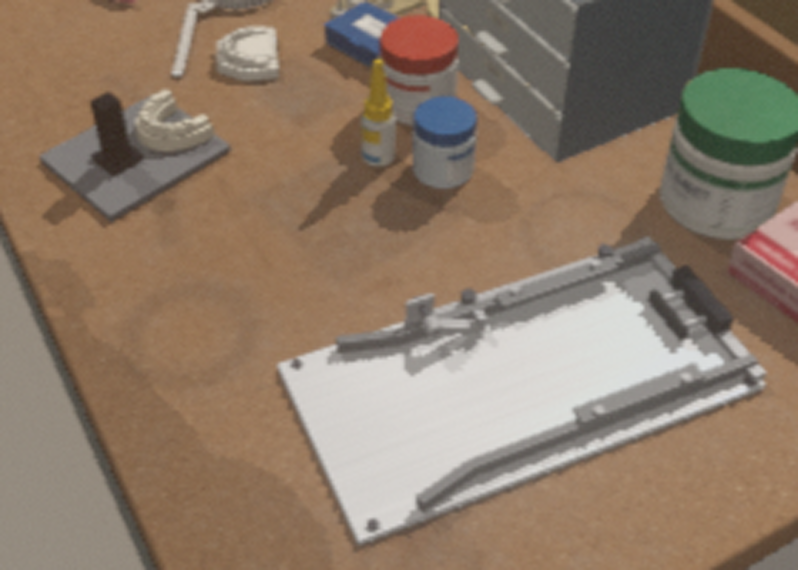

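The top crop shows the pallet at lower left: corners (68,390), (202,352), (243,515), (108,550), post near (160,475). The dock is at right with corners (511,437), (712,453), (730,58), (543,45), and the catch is on its left near (560,290). Both the dock and the pallet front point roughly towards world +x.

```bash
cat > h.py <<'E'
from workcell import *
import cv2,numpy as np
from scipy.spatial.transform import Rotation as R
from scipy.optimize import least_squares
def cal(n):
    c=get_calibration(n); return c["camera_matrix"],np.array(c["origin"]),R.from_quat(c["rotation"]).as_matrix()
def ray(c,uv,z):
    K,o,M=c; uv=np.atleast_2d(uv).astype(float)
    d=np.c_[uv,np.ones(len(uv))]@np.linalg.inv(K).T@M.T
    return o+d*((z-o[2])/d[:,2])[:,None]
def proj(c,P):
    K,o,M=c; q=(np.atleast_2d(P)-o)@M@K.T; return q[:,:2]/q[:,2:]
def w(p,L,z=0):  # planar pose p=(x,y,yaw), local pts -> world
    L=np.atleast_2d(L).astype(float); c,s=np.cos(p[2]),np.sin(p[2])
    return np.c_[p[0]+c*L[:,0]-s*L[:,1],p[1]+s*L[:,0]+c*L[:,1],(L[:,2] if L.shape[1]>2 else z)+0*L[:,0]]
def fit(c,L,uv,p0):
    r=least_squares(lambda p:(proj(c,w(p,L))-uv).ravel(),p0,loss="soft_l1"); return r.x,np.abs(proj(c,w(r.x,L))-uv).max(1)
PAL=np.array([[65,55,8],[65,-55,8],[-65,-55,8],[-65,55,8]])/1e3
DOCK=np.array([[-165,78,6],[-165,-78,6],[150,-78,6]])/1e3
def down(yaw): # tool z down, tool x along world yaw
    return R.from_matrix(np.c_[[np.cos(yaw),np.sin(yaw),0],[np.sin(yaw),-np.cos(yaw),0],[0,0,-1.]]).as_quat()
E
python3 - <<'E'
from h import *
t=cal("top"); s=lambda a:np.array(a)/2.85+[140,120]-.5+.175
print("pal",fit(t,PAL,s([[68,390],[202,352],[243,515],[108,550]]),[.4,.4,0]))
print("dock",fit(t,DOCK,s([[511,437],[712,453],[730,58]]),[.5,.05,0]))
sc=cal("scene"); s2=lambda a:np.array(a)/2.85+[150,130]-.325
print("pal",fit(sc,PAL[[1,2,3]],s2([[229,149],[112,216],[42,158]]),[.4,.4,0]))
print("dock",fit(sc,DOCK,s2([[280,366],[362,540],[762,380]]),[.5,.05,0]))
for n,uv,z in (("sep",[340,145],.062),("glue",[283,190],.1),("pum",[216,103],.075)): print(n,ray(t,s([uv]),z))
c=get_calibration("wrist"); T=R.from_quat(arm.read_ee_rot())
print(T.inv().apply(c["origin"]-np.array(arm.read_tcp_pos())),(T.inv()*R.from_quat(c["rotation"])).as_matrix(),c["camera_matrix"])
E
```

```text
pal (array([0.45082766, 0.43203149, 0.25612262]), array([0.24065143, 0.42797362, 0.5130781 , 1.46852396]))
dock (array([ 0.61342191,  0.06220103, -0.10335037]), array([0.48191661, 0.53419629, 0.58211242]))
pal (array([0.45319384, 0.43058889, 0.26044894]), array([1.48538555, 0.91581037, 0.65819606]))
dock (array([ 0.61582908,  0.06338783, -0.0941231 ]), array([1.10522684, 0.51283813, 1.15698051]))
sep [[0.67729619 0.28197476 0.062     ]]
glue [[0.63537772 0.32066072 0.1       ]]
pum [[0.70894057 0.3742857  0.075     ]]
[8.45687760e-02 7.63529739e-06 3.03000650e-02] [[-5.22948800e-05 -9.44488184e-01 -3.28545382e-01]
 [ 9.99999908e-01  9.03790728e-05 -4.18988819e-04]
 [ 4.25423616e-04 -3.28545373e-01  9.44488092e-01]] [[346.70299509   0.         280.59502219]
 [  0.         346.70299509 206.16792637]
 [  0.           0.           1.        ]]
```

Run:
```python
from h import *
pal=np.array([.4515,.4315,.257]); g=w(pal,[[-.018,0]])[0]; dk=np.array([.614,.0625,-.101])
for s in (1,-1):
    for p,x,z in ((pal,-.018,.215),(dk,-.168,.221),(dk,.03,.221),(dk,-.168,.3)):
        q=inverse_kinematics(w(p,[[x,0]],z)[0],down(p[2]+s*np.pi/2)); print(s,None if q is None else np.round(q,2))
q=arm.read_clock()
arm.movep(np.r_[g[:2],.36],down(pal[2]+np.pi/2)); print(arm.read_clock()-q)
c=cal("wrist"); im=grab_frame("wrist"); cv2.imwrite("pics/w1.png",im[:,:,::-1])
print(proj(c,w(pal,PAL)), proj(c,w(pal,[[-.028,.01,.074],[-.008,.01,.074],[-.008,-.01,.074],[-.028,-.01,.074]])))
```

```text
1 [ 0.78  0.47 -0.28  0.82  0.    2.09]
1 [ 0.18  0.21 -0.65  0.72  0.    1.85]
1 [ 0.09  0.52 -0.17  0.87  0.    1.76]
1 [ 0.18  0.11 -0.55  0.91  0.    1.85]
-1 [ 0.78  0.47 -0.28  0.82  0.   -1.05]
-1 [ 0.18  0.21 -0.65  0.72  0.   -1.29]
-1 [ 0.09  0.52 -0.17  0.87  0.   -1.38]
-1 [ 0.18  0.11 -0.55  0.91  0.   -1.29]
0.8583
[[372.42641433 121.13672627]
 [362.80398517 232.77477109]
 [234.09227955 232.60199596]
 [228.93431009 120.91656396]] [[267.77129439 189.23082476]
 [293.79155415 189.26769493]
 [293.43634086 213.66428295]
 [268.04104602 213.6293635 ]]
```

View pics/w1.png

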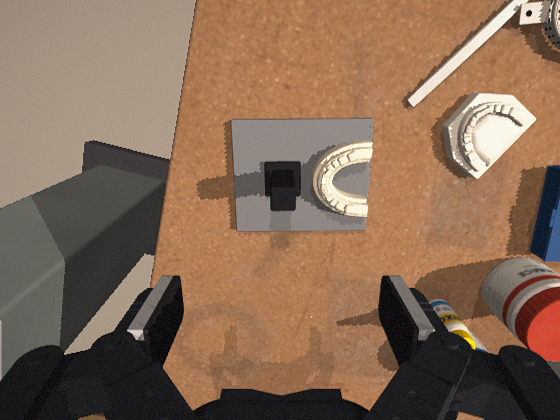

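Wrist view: pallet corners at (373,118), (367,231), (237,231), (232,119), within about 3 px of the prediction. I'll fit to these, then grasp.

Run:
```python
from h import *
pal,e=fit(cal("wrist"),PAL,np.array([[372.5,118.5],[367,230.5],[237,230.5],[232.5,120]]),[.4515,.4315,.257]); print(pal,e)
g=w(pal,[[-.018,0]])[0]; o=down(pal[2]+np.pi/2)
arm.movep(np.r_[g[:2],.30],o); f0=np.array(arm.read_ft_force())
arm.line_to([g[0],g[1],.216]); print(arm.read_ft_force()-f0)
fingers.gripper_to(0.0,60); print(arm.read_opening(),arm.read_gripper_force(),arm.read_ft_force()-f0)
arm.line_to([g[0],g[1],.276]); arm.dwell(.2); print(arm.read_ft_force()-f0,arm.read_ft_torque(),arm.read_opening(),arm.read_clock())
np.save("pal.npy",pal)
# hover over mouth, high
dk=np.array([.614,.0625,-.101]); h=w(dk,[[-.168-.03,0]])[0]
arm.movep([h[0],h[1],.30],down(dk[2]+np.pi/2))
c=cal("wrist"); im=grab_frame("wrist"); cv2.imwrite("pics/w2.png",im[:,:,::-1]); grab_frame("top")
cv2.imwrite("pics/t2.png",grab_frame("top")[:,:,::-1])
import pickle; pickle.dump((c,np.array(arm.read_tcp_pos()),arm.read_ee_rot()),open("w2.pkl","wb"))
print(proj(c,w(dk,DOCK)),arm.read_clock(),arm.read_tcp_pos())
```

```text
[0.45350618 0.43446823 0.26760301] [2.62058884 0.72903754 0.98976778 1.07638338]
[ 0.15844087  0.0188666  -0.17967307]
0.019249148462327222 60.090168714523315 [-1.52555845 -1.91371366  5.04610842]
[-0.72469149 -0.36108196 -4.04469818] [-0.05698036  0.04140568 -0.01508464] 0.01905749720156062 4.2333
[[324.5570493   96.70898866]
 [316.98869647 283.78985645]
 [676.64731406 283.75758263]] 5.6917 [0.41749368 0.08336286 0.29999962]
```

View pics/w2.png

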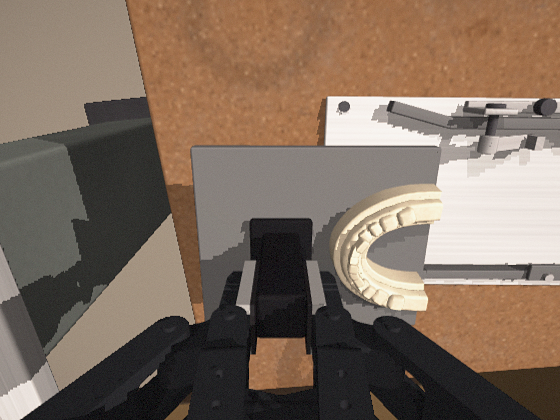

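Wrist view: the pallet is held level, with its left edge from (192,147) to (439,146). The dock's near-left corner is at about (328,97), its left edge near row 97 and its right edge near row 285. I'll measure these edges to sub-pixel.

Run:
```python
from h import *
import pickle
c,tcp,q=pickle.load(open("w2.pkl","rb"))
im=cv2.imread("pics/w2.png").astype(float); b=im[:,:,0]; g=im.sum(2)/3
def edge(ch,cols,r0,r1,sign):
    out=[]
    for u in cols:
        d=sign*np.diff(ch[r0:r1,u]); k=d.argmax(); s=slice(max(k-2,0),k+3)
        wt=np.clip(d[s],0,None); out.append((u,r0+.5+(wt*np.arange(max(k-2,0),max(k-2,0)+len(wt))).sum()/wt.sum()))
    return np.array(out)
def line(P,z):
    X=ray(c,P,z); v=cv2.fitLine(X[:,:2].astype(np.float32),cv2.DIST_HUBER,0,1e-4,1e-4).ravel(); 
    v=v if v[0]>0 else v*[-1,-1,1,1]; return np.arctan2(v[1],v[0]),v[2:],np.abs((X[:,:2]-v[2:])@[-v[1],v[0]]).max()
L=edge(b,range(340,456,4),88,106,1); Rr=edge(b,range(470,556,4),274,296,-1); P=edge(b,range(340,430,4),138,156,-1); P2=edge(b-im[:,:,2],range(200,320,4),138,156,1)
print(L[::8],Rr[::8],P[::8],P2[::8])
for n,E,z in (("L",L,.006),("R",Rr,.006),("P",P,.092),("P2",P2,.092)): print(n,line(E,z))
print("Pboth",line(np.r_[P,P2],.092))
print("near edge",ray(c,[[327,100],[325.5,140]],.006),ray(c,[[439.5,146.5],[191.5,147]],.092))
```

```text
[[340.          95.92458101]
 [372.          95.97904192]
 [404.          96.55232558]
 [436.          96.90935673]] [[470.         284.07055215]
 [502.         284.37195122]
 [534.         284.4084507 ]] [[340.         145.07668712]
 [372.         145.07961783]
 [404.         145.08385093]] [[200.         144.68823529]
 [232.         144.74096386]
 [264.         145.0862069 ]
 [296.         145.02272727]]
L (np.float32(-0.1106041), array([0.5227023 , 0.15025951], dtype=float32), np.float64(0.0001599847692489466))
R (np.float32(-0.106119625), array([ 0.6076443 , -0.01579528], dtype=float32), np.float64(0.0001718094412063644))
P (np.float32(-0.10040263), array([0.4792474 , 0.13323422], dtype=float32), np.float64(1.6246686579421863e-05))
P2 (np.float32(-0.10371882), array([0.40402317, 0.14094019], dtype=float32), np.float64(9.75474777604433e-05))
Pboth (np.float32(-0.10176908), array([0.43357554, 0.13789044], dtype=float32), np.float64(0.00013118214494590923))
near edge [[0.45934318 0.15427489 0.006     ]
 [0.45658424 0.12546598 0.006     ]] [[0.50474288 0.1299354  0.092     ]
 [0.37809981 0.14243606 0.092     ]]
```

```bash
cat >> h.py <<'E'
dk=np.array([.6155,.0618,-.108]); D=np.array([np.cos(dk[2]),np.sin(dk[2]),0]); N=np.array([-D[1],D[0],0])
YO=-.0007
def tgt(px,z,y=YO): return w(dk,[[px-.018,y]],z)[0]   # px: pallet origin in dock
def F(f0=0):
    f=np.array(arm.read_ft_force())-f0; return np.round([f@D,f@N,f[2]],1)
E
python3 - <<'E'
from h import *
arm.movep(tgt(-.150,.25),down(dk[2]+np.pi/2)); arm.dwell(.2); fb=np.array(arm.read_ft_force())
arm.line_to(tgt(-.150,.225),velocity=.06); z=.225
print(F(fb))
while z>.2195:
    z-=.0005; arm.line_to(tgt(-.150,z),velocity=.02); f=F(fb)
    if f[2]>1.5: break
print("z",z,F(fb),arm.read_tcp_pos(),arm.read_clock())
fingers.gripper_to(.04,60); arm.dwell(.2); f0=np.array(arm.read_ft_force()); print("open",F(fb))
fingers.gripper_to(0,60); arm.dwell(.2); print("regrip",F(f0),arm.read_opening(),arm.read_clock())
np.savez("st.npz",f0=f0,z=z)
cv2.imwrite("pics/s3.png",grab_frame("scene")[:,:,::-1])
c=cal("wrist");cv2.imwrite("pics/w3.png",grab_frame("wrist")[:,:,::-1])
a=cv2.imread("pics/s3.png")[150:350,150:430];b=cv2.imread("pics/w3.png")
cv2.imwrite("pics/m3.png",np.hstack([cv2.resize(a,(400,286)),cv2.resize(b,(381,286))]))
E
```

```text
[ 0.2 -0.7  0.6]
z 0.222 [-3.4 -1.6  7.6] [0.44837487 0.07921055 0.22238816] 8.3083
open [-0.7 -1.1  3.8]
regrip [-1.6 -0.   3.2] 0.01888478903575181 9.35
```

View pics/m3.png

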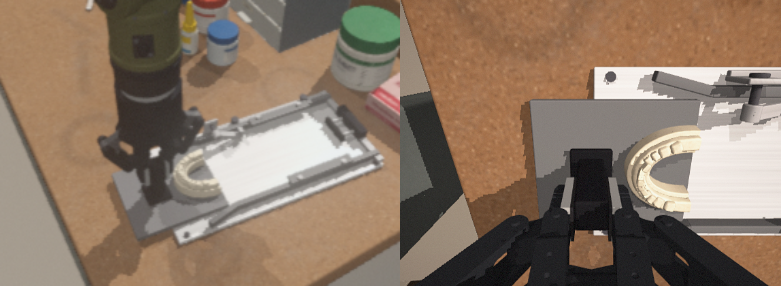

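The pallet sits on the plate between the flared guides. I'll slide it in, watching the forces.

```bash
cat >> h.py <<'E'
def catch_state(): 
    r=models.cut_out("scene","catch"); return [(round(d["p"],2),np.round(d["rect"]).tolist()) for d in r[:1]]
E
python3 - <<'E'
from h import *
s=np.load("st.npz"); f0=s["f0"]; z=float(s["z"])+.0003
px=-.150; y=YO
while px<.0249:
    px=min(px+.0125,.025); arm.line_to(tgt(px,z,y),velocity=.05); f=F(f0); print(round(px,4),f,round(y*1e3,2))
    if abs(f[0])>12 or abs(f[1])>12 or abs(f[2])>15: print("STOP"); break
    if abs(f[1])>2.5: y+=np.sign(f[1])*.0004
    if f[2]>5: z+=.0002
    if f[2]<-2: z-=.0002
np.savez("st.npz",f0=f0,z=z,px=px,y=y)
print(arm.read_clock(),arm.read_opening(),z)
a=grab_frame("scene"); cv2.imwrite("pics/s4.png",a[:,:,::-1]); print(catch_state(),models.cut_out("scene","bumper")[:1] and models.cut_out("scene","bumper")[0]["rect"])
b=grab_frame("wrist")[:,:,::-1]
cv2.imwrite("pics/m4.png",np.hstack([cv2.resize(a[170:330,240:430,::-1],(400,337)),cv2.resize(b,(399,300),interpolation=3)[:300] if 0 else cv2.copyMakeBorder(cv2.resize(b,(399,300)),0,37,0,0,0)]))
E
```

```text
-0.1375 [-0.7  0.7  2. ] -0.7
-0.125 [1.1 0.3 0.9] -0.7
-0.1125 [ 2.   0.4 -1. ] -0.7
-0.1 [ 2.4  0.8 -2.5] -0.7
-0.0875 [-1.   0.1  3.2] -0.7
-0.075 [0.1 0.7 1.8] -0.7
-0.0625 [-0.6 -0.4  3.6] -0.7
-0.05 [-1.6  0.6  3.9] -0.7
-0.0375 [-1.3  0.4  5.8] -0.7
-0.025 [1.2 1.2 0.2] -0.7
-0.0125 [0.3 0.8 0.7] -0.7
-0.0 [ 1.8  0.6 -0.2] -0.7
0.0125 [ 1.7  0.  -1. ] -0.7
0.025 [ 1.9  1.1 -1.1] -0.7
15.05 0.018990161454235113 0.2223
[(0.63, [298.0, 239.0, 319.0, 248.0])] [379.3, 233.2, 399.4, 250.7]
```

View pics/m4.png

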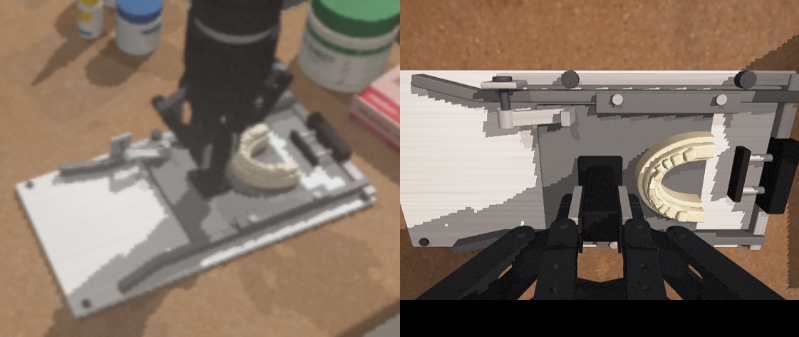

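The pallet is under the lips, and the catch rides on it, with the tip near wrist-panel (567,118). The bumper lies about 15 mm ahead. Next I push gently, watching force and catch.

Run:
```python
from h import *
s=np.load("st.npz"); f0=s["f0"]; z=float(s["z"]); px=float(s["px"]); y=float(s["y"])
prev=None; n0=0; crops=[]; contact=None
while px<.048:
    px+=.001; arm.line_to(tgt(px,z,y),velocity=.03); arm.dwell(.05); f=F(f0)
    a=grab_frame("scene"); cs=catch_state(); crop=a[225:260,285:330]; crops.append(crop)
    d=0 if prev is None else np.abs(crop.astype(int)-prev).mean(); prev=crop.astype(int)
    act=(np.array(arm.read_tcp_pos())-np.r_[dk[:2],0])@D+.018
    print(round(px*1e3,1),round(act*1e3,2),f,round(d,2),cs)
    if f[0]<-4.5: break
np.savez("st.npz",f0=f0,z=z,px=px,y=y); np.save("crops.npy",crops); print(arm.read_clock())
```

```text
26.0 25.43 [-3.8  0.4  2.2] 0 []
27.0 26.88 [-3.4  0.5  1.3] 2.95 [(0.66, [298.0, 241.0, 321.0, 249.0])]
28.0 28.19 [-0.8 -0.1 -0.7] 2.35 [(0.41, [296.0, 239.0, 323.0, 248.0])]
29.0 29.16 [-0.8  1.8 -1.9] 2.1 [(0.5, [299.0, 238.0, 321.0, 249.0])]
30.0 30.1 [ 0.1 -0.5 -3.1] 2.07 [(0.59, [297.0, 239.0, 320.0, 248.0])]
31.0 31.07 [ 0.1 -0.1 -4.9] 1.98 [(0.46, [299.0, 240.0, 322.0, 249.0])]
32.0 32.06 [-0.   1.4 -4.4] 2.06 [(0.41, [297.0, 239.0, 321.0, 249.0])]
33.0 33.05 [ 0.3  0.9 -4.3] 1.95 []
34.0 34.06 [ 1.5  0.9 -4.4] 1.83 [(0.44, [297.0, 241.0, 321.0, 251.0])]
35.0 35.04 [ 1.  -0.2 -3.9] 1.96 []
36.0 36.05 [ 0.8  0.8 -4.7] 1.87 [(0.22, [250.0, 214.0, 416.0, 322.0])]
37.0 37.05 [ 0.5 -0.3 -4.8] 1.79 [(0.5, [298.0, 238.0, 321.0, 250.0])]
38.0 38.05 [ 0.4  0.2 -3.7] 1.84 [(0.59, [298.0, 238.0, 319.0, 252.0])]
39.0 39.03 [ 0.6 -1.1 -5.8] 1.68 [(0.43, [298.0, 237.0, 322.0, 247.0])]
40.0 40.07 [ 0.3  0.6 -3.5] 1.84 []
41.0 41.04 [ 0.6  1.3 -5. ] 1.67 [(0.49, [298.0, 239.0, 321.0, 249.0])]
42.0 42.06 [ 0.8 -0.2 -5.1] 1.66 []
43.0 43.04 [ 1.3  0.8 -4.9] 1.71 []
44.0 44.04 [ 0.8  0.8 -4.6] 1.78 [(0.7, [299.0, 238.0, 319.0, 247.0])]
45.0 45.04 [ 0.1 -1.  -3.9] 1.73 [(0.61, [296.0, 237.0, 320.0, 248.0])]
46.0 46.05 [ 0.5  0.7 -4.3] 1.66 [(0.69, [296.0, 238.0, 321.0, 250.0])]
47.0 47.03 [ 1.1  0.5 -5.3] 1.68 [(0.49, [299.0, 241.0, 322.0, 249.0])]
48.0 48.04 [ 0.7  1.2 -4.5] 1.63 []
24.5
```

Run:
```python
from h import *
s=np.load("st.npz"); f0=s["f0"]; z=float(s["z"])-.0003; px=float(s["px"]); y=float(s["y"])
prev=np.load("crops.npy")[-1].astype(int); crops=[]
while px<.056:
    px+=.0005 if px>.0515 else .001; arm.line_to(tgt(px,z,y),velocity=.02); arm.dwell(.05); f=F(f0)
    a=grab_frame("scene"); crop=a[225:260,285:330]; crops.append(crop)
    d=np.abs(crop.astype(int)-prev).mean(); prev=crop.astype(int)
    act=(np.array(arm.read_tcp_pos())-np.r_[dk[:2],0])@D+.018
    print(round(px*1e3,1),round(act*1e3,2),f,round(d,2))
    if f[0]<-6 or abs(f[2])>12: break
np.savez("st.npz",f0=f0,z=z,px=px,y=y); np.save("crops2.npy",crops); print(arm.read_clock(),arm.read_opening())
b=grab_frame("wrist")[:,:,::-1]
cv2.imwrite("pics/m5.png",np.hstack([cv2.resize(a[210:300,270:410,::-1],(390,300)),cv2.resize(b,(400,300))]))
```

```text
49.0 48.75 [-3.6 -0.3 -0.3] 1.47
50.0 49.14 [-7.  -0.9  3.9] 1.23
25.2 0.018889941355421165
```

View pics/m5.png

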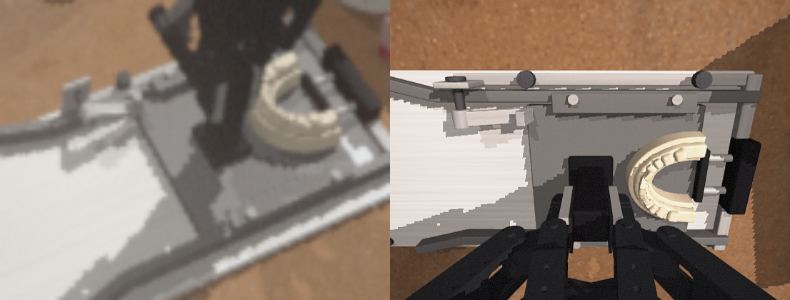

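The left panel shows the catch still lifted on the pallet's rear-left margin (tip near panel (130,110)). The right panel shows the bumper just touched by the model/plate front (705,175). I'll push on in small steps.

```bash
cat > push.py <<'E'
import sys
from h import *
lim=float(sys.argv[1]); s=np.load("st.npz"); f0=s["f0"]; z=float(s["z"]); px=float(s["px"]); y=float(s["y"])
prev=np.load("crops2.npy")[-1].astype(int); crops=[]; ws=[]
while True:
    px+=.0005; arm.line_to(tgt(px,z,y),velocity=.02); arm.dwell(.05); f=F(f0)
    a=grab_frame("scene"); crop=a[225:260,285:330]; crops.append(crop); b=grab_frame("wrist"); ws.append(b[130:190,70:220])
    d=np.abs(crop.astype(int)-prev); prev=crop.astype(int)
    act=(np.array(arm.read_tcp_pos())-np.r_[dk[:2],0])@D+.018
    print(round(px*1e3,1),round(act*1e3,2),f,round(d.mean(),2),np.percentile(d,98))
    if f[2]>6: z+=.0002
    if f[0]<-16.5 or abs(f[2])>14 or act>=lim or px>lim+.004 or (len(crops)>3 and d.mean()>2.2): break
np.savez("st.npz",f0=f0,z=z,px=px,y=y); np.save("crops2.npy",crops); print(arm.read_clock(),arm.read_opening())
t=[np.vstack([cv2.resize(c[:,:,::-1],(195,152)),cv2.resize(w_[:,:,::-1],(195,78))]) for c,w_ in zip(crops,ws)][-8:]
while len(t)<8: t.insert(0,t[0])
cv2.imwrite(sys.argv[2],np.vstack([np.hstack(t[:4]),np.hstack(t[4:])]))
E
python3 push.py .0545 pics/m6.png
```

```text
50.5 49.46 [-7.3 -0.2  4. ] 1.23 4.519999999999527
51.0 49.86 [-8.  -0.2  4.9] 1.21 4.0
51.5 50.23 [-9.1  0.5  6.2] 1.42 6.0
52.0 50.71 [-8.5  0.6  5.1] 1.41 7.0
52.5 51.06 [-9.7  0.1  5.1] 1.14 4.0
53.0 51.43 [-9.4  0.3  6.2] 1.24 5.0
53.5 51.89 [-9.5 -0.1  5.6] 1.29 5.0
54.0 52.24 [-11.1  -0.4   5.9] 1.23 5.0
54.5 52.63 [-10.7   0.6   6.5] 1.2 4.0
55.0 53.07 [-11.2  -0.1   5.4] 1.24 5.0
55.5 53.44 [-11.    0.3   6.5] 1.22 4.0
56.0 53.85 [-9.6 -0.5  5.5] 1.29 5.0
56.5 54.21 [-12.2   0.4   5.7] 1.2 4.0
57.0 54.6 [-11.4  -0.2   6.3] 1.34 5.0
30.85 0.01909034581967287
```

View pics/m6.png

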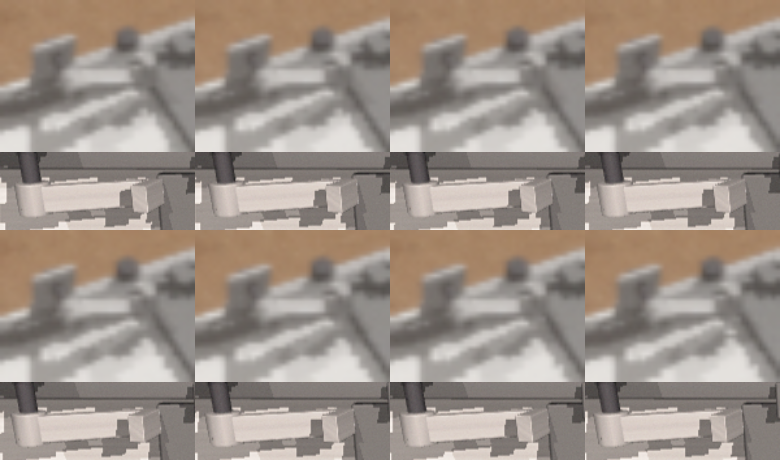

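Run:
```python
from h import *
c2=np.load("crops2.npy").astype(float); c1=np.load("crops.npy").astype(float)
s0=cv2.imread("pics/scene0.png")[225:260,285:330,::-1].astype(float)
now=np.mean([grab_frame("scene")[225:260,285:330].astype(float) for _ in range(4)],0)
for n,C in (("c1",c1),("c2",c2)):
    print(n,[(round(np.abs(x-s0)[10:24,12:36].mean(),1),round(np.abs(x-c1[-4:].mean(0))[10:24,12:36].mean(),1)) for x in C[::2]])
c=cal("wrist"); b=grab_frame("wrist")
for off in (0,4,8):
  for th in (0,.16):
    P=[]
    for dx,dz in ((0,0),(42,-20),(42,-8)):
        P.append([(-62+off+dx*np.cos(th)-dz*np.sin(th))/1e3,.048,(28+dx*np.sin(th)+dz*np.cos(th))/1e3])
    print(off,th,np.round(proj(c,w(dk,P)),1).tolist())
L=w(dk,[[.0546-.065,.055,.014],[.0546-.065,.0,.014]]);print("rear",proj(c,L))
r=lambda x,k:cv2.resize(x.astype(np.uint8)[:,:,::-1],None,fx=k,fy=k,interpolation=cv2.INTER_CUBIC)
top=np.hstack([r(s0,5.7)[:,:256],r(c1[-4:].mean(0),5.7)[:,:256],r(now,5.7)[:,:256]])
bot=r(b[125:200,60:252],4)
cv2.imwrite("pics/m7.png",np.vstack([top,bot])); print(top.shape,bot.shape,arm.read_clock(),F(np.load("st.npz")["f0"]))
```

```text
c1 [(np.float64(19.0), np.float64(9.0)), (np.float64(18.3), np.float64(8.3)), (np.float64(17.9), np.float64(7.7)), (np.float64(17.4), np.float64(7.1)), (np.float64(17.0), np.float64(6.3)), (np.float64(16.3), np.float64(5.6)), (np.float64(16.0), np.float64(4.7)), (np.float64(16.1), np.float64(3.7)), (np.float64(16.4), np.float64(2.9)), (np.float64(16.4), np.float64(2.3)), (np.float64(17.0), np.float64(1.0)), (np.float64(17.2), np.float64(1.4))]
c2 [(np.float64(17.7), np.float64(2.1)), (np.float64(17.4), np.float64(2.2)), (np.float64(17.9), np.float64(2.8)), (np.float64(17.8), np.float64(2.8)), (np.float64(17.6), np.float64(3.1)), (np.float64(17.6), np.float64(3.1)), (np.float64(17.5), np.float64(3.0))]
0 0 [[78.5, 164.3], [177.2, 156.5], [170.3, 161.0]]
0 0.16 [[78.5, 164.3], [178.4, 159.0], [167.6, 163.9]]
4 0 [[86.7, 164.3], [184.6, 156.5], [178.3, 161.1]]
4 0.16 [[86.7, 164.3], [186.1, 159.1], [175.8, 163.9]]
8 0 [[95.0, 164.4], [192.1, 156.5], [186.2, 161.1]]
8 0.16 [[95.0, 164.4], [193.9, 159.1], [184.0, 163.9]]
rear [[191.14849938 145.22068801]
 [199.35962533 242.64149888]]
(200, 768, 3) (300, 768, 3) 31.1 [-11.8  -0.2   7.2]
```

View pics/m7.png

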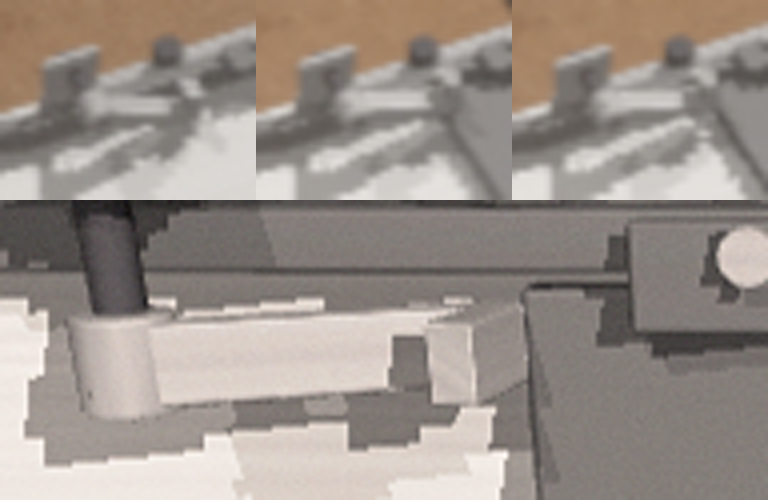

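The bottom panel shows the tooth still level with the pallet's rear edge (col ~525). The top panels show the arm still horizontal (lifted), as in the middle one, whereas hanging (left) slopes down. So it hasn't dropped yet and is right at the edge; I'll continue in small steps.

```bash
sed -i 's/d.mean()>2.2/d.mean()>1.9/; s/len(crops)>3/len(crops)>0/; s/-16.5/-15.5/' push.py; python3 push.py .0572 pics/m8.png
python3 - <<'E'
import numpy as np,cv2
c=np.load("crops2.npy").astype(float); s0=cv2.imread("pics/scene0.png")[225:260,285:330,::-1].astype(float)
print([(round(np.abs(x-s0)[10:24,12:36].mean(),1)) for x in c])
E
```

```text
57.5 55.02 [-11.3   0.9   5.9] 1.27 5.0
58.0 55.39 [-12.2  -0.7   6.4] 1.24 4.0
58.5 55.86 [-12.7   0.7   5.9] 4.81 48.0
32.3 0.019069121628403917
[np.float64(17.6), np.float64(17.7), np.float64(8.1)]
```

The catch dropped at 55.9 mm: its patch now resembles the hanging one. I'll ease back, release, lift away and check.

Run:
```python
from h import *
s=np.load("st.npz"); f0=s["f0"]; z=float(s["z"]); px=float(s["px"]); y=float(s["y"])
for _ in range(9):
    px-=.0007; arm.line_to(tgt(px,z,y),velocity=.02); f=F(f0)
    act=(np.array(arm.read_tcp_pos())-np.r_[dk[:2],0])@D+.018; print(round(px*1e3,1),round(act*1e3,2),f)
    if f[0]>-2.5: break
fingers.gripper_to(.045,60); print("open",arm.read_opening(),F(f0))
p=tgt(act,z,y); arm.line_to([p[0],p[1],z+.03],velocity=.05); print(F(f0))
arm.line_to([p[0],p[1],z+.14],velocity=.15)
arm.movep([.40,.30,.40],down(dk[2]+np.pi/2)); arm.dwell(.5)
a=grab_frame("scene"); t=grab_frame("top"); x=a[225:260,285:330].astype(float)
s0=cv2.imread("pics/scene0.png")[225:260,285:330,::-1].astype(float); print("catch diff",np.abs(x-s0)[10:24,12:36].mean(),arm.read_clock())
cv2.imwrite("pics/m9.png",np.hstack([cv2.resize(a[130:330,240:430,::-1],(400,421),interpolation=3),cv2.resize(t[120:330,220:420,::-1],(400,421),interpolation=3)]))
```

```text
57.8 55.63 [-10.5   0.8   3. ]
57.1 55.32 [-8.1  0.2  2. ]
56.4 54.84 [-8.   0.3  0.3]
55.7 54.27 [-5.8  0.6  1.1]
55.0 53.67 [-6.4  0.2 -0.3]
54.3 53.08 [-5.1  0.4 -0.4]
53.6 52.45 [-5.5  1.  -1.5]
52.9 52.22 [-3.8  0.7 -3.1]
52.2 51.98 [-1.7  1.9 -8.5]
open 0.0450490963318099 [ 0.6  0.9 -0.5]
[-0.1  0.6  0.3]
catch diff 5.290674603174603 38.4667
```

View pics/m9.png

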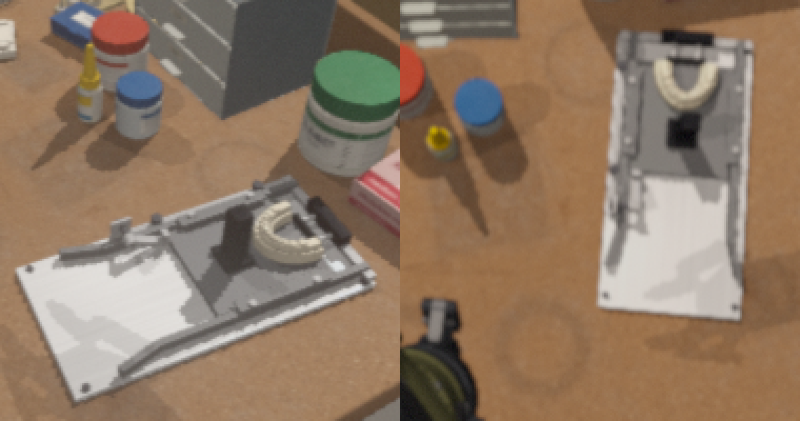

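The pallet sits under the lips at the bumper, its rear edge just behind the dropped catch (left panel (165,240)). The jars and bottle haven't moved, and the arm is clear.

```bash
python3 -c "
from workcell import *
print(arm.sign_off())"
```

```text
the job is handed in; nothing more can be done
None
```

The pallet is latched in the dock: the catch dropped behind it after roughly 7 mm of bumper travel at about 13 N on the hand, then I let go and signed off with the arm clear and the jars and bottle unmoved, about 38 s in.

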